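# Lock the board carriage and hold the test key on

## Robot

A 6-joint arm with a two-finger parallel gripper is mounted at the origin on the work surface. World frame = base frame: x ahead of the robot, y to its left, z up, the work surface at z = 0. Lengths are in m, angles in rad, forces in N, time in s.
With the tool pointing down it reaches from about 0.3 to 1 m from the base axis. Payload 5.1 kg.
Tool frame: the origin (TCP) lies where the fingers leave the gripper's body, on its centre line; the fingertips stand r.nose_length ahead of it and the grasp point (between the pads) lies 59 mm ahead of it (r.nose_length is the distance from the TCP to the fingertips, in m); z points along the fingers, y is the line along which they close (so a half turn about z gives the same grasp; the last joint's range is limited). The gripper opens to 95 mm and grips with 3 to 60 N. Pads are 20 mm wide; open, the fingers measure 119 mm over their backs; the gripper's body (75 mm by 180 mm) begins 59 mm behind the grasp point.
Start: joints at [-1.414, 0.124, 1.65, -0, 1.367, -0.083], TCP at [0.154, -0.631, 0.292] pointing down, gripper open.
Joint ranges: [-2.61, 2.61], [-1.02, 2.33], [0.03, 2.71], [-1.35, 4.49], [0.32, 2.68], [-2.91, 2.91]. Speed limits (rad/s): [2.57, 2.57, 3.14, 3.14, 3.14, 3.14].

## Interface

Orientations are given as a unit quaternion [w, x, y, z].
In Python, from rig import r gives the robot as it stands.
- The arm moves only by the tool move_arm, never from a script. Its arguments are lists of equal length, an entry for each row: "slide": the shift along the world's x, y, z in m, a list of three; "dr": the turn, a rotation vector about the world's x, y, z in rad, a list of three. A call has 1 to 20 rows; each row is the pose to reach, as a shift and turn from the pose commanded when the call began; what a row does not reach only later rows make up. A row lasts 1/12 s, in which the tool goes at most 41.7 mm and 7.16 degrees, less where a joint would pass 70% of its speed; a pose out of reach is approached as far as the arm can. A call with a gripper value outside its range is refused whole. "hand" is the gripper command: -1 is shut, 1 is fully open, values between are in proportion, set as the call begins (left out, the last holds). The fingers move at their own pace and stop on an object; "grip_force" is the grip in N (left out, the last holds). Time passes only in rows, so rows that repeat a pose let the fingers close. It gives the time, the measured TCP pose, the force, the opening and the grip force at its end, in the units of the state.
- r.observe(): the state, without advancing time (a new reading comes with each control period).
- r.grab_frame(name): name is "scene" or "top" or "wrist"; returns a dict with "img" (384x512x3 uint8, red, green, blue), "fx", "fy", "cx", "cy" (pixels), "pose" (4x4, takes a point from camera to world coordinates). Camera axes: x right, y down, z forward; pixel columns grow to the right and rows downward; lengths in m; the calibration is good to about 2 mm. A picture is of the moment at which its call begins. There is no depth.
- r.finish_job(): hands the job in; it is judged then, once.
Trained networks look in the newest picture that a camera, given by its name, has taken for a name from the list of things; names that differ only in an ending like _2 or _b are one class to them, and where a whole thing is asked for, a point or a joint stands for the part that bears it (a point fixed in the world has none). Each returns a list of dicts, best first, with "score" (0 to 1); they miss things now and then, are a little off and sometimes report something else, mostly with a low value. They report only what shows in the picture. A call takes as long as a camera call. They do not tell look-alikes from the thing itself.
- r.search_frame(target, camera): "extent" ([left, top, width, height] in pixels, round what is visible of it).
- r.silhouettes(target, camera): "region" (384x512 bool, what is visible of it) and "extent" ([left, top, width, height] in pixels, round what is visible of it).
The state is a dict: "clock": time; "qpos": joint angles; "dq": joint speeds; "effort": joint torques, N m; "eef_pos": TCP position; "orientation": TCP orientation; "ft_force": force on the tool from outside, world axes, zero at the start; "ft_torque": the same for the moment, N m; "finger_gap": opening from 0.0 (shut) to 1.0 (fully open); "grip_force": force on a finger pad.
Only numpy, scipy, OpenCV 4.12 (cv2) and the standard library are available. Lean on these libraries where they do the work, as an engineer would, in place of code of your own. Each camera call takes 0.05 s, during which the arm holds its last target. There are 200 camera calls.

## Task

Swing the jig's cam lever all the way over to lock the circuit-board carriage. Then take the key out of its stand, push it fully home in the key cylinder of the grey switch box (the pins are sticky, so ease and wiggle it in as needed), turn it a quarter turn clockwise and keep holding it there: the key springs back if let go, so finish with the key still in your grip and turned. Leave the board carriage where it is and do not disturb the solder spool, the jar or the screwdriver.

Things in the scene. Friction and masses are not known exactly. Their poses are not given: they have to be found in the camera images.
- cam_lever (a joint): Angle of the steel cam lever on the left (+y) edge of the aluminium board jig, about a vertical pivot. 0: unlocked, arm along the jig's +x. It grows counter-clockwise seen from above; fully over (locked) is 1.57, at a stop, arm along the jig's +y. It starts between 0 and 0.4 and stays where it is left; it takes about 1.5 N at the post to move it.
- lever_grip (a point): Point on the black upright round post at the end of the cam lever's arm (16 mm diameter, standing free of the 12 mm wide arm from 42 to 74 mm above the bench): on the post's axis, 80 mm from the pivot, 54 mm above the bench, i.e. 20 mm below the post's top. Its x axis points from the pivot outwards along the arm.
- lever_pivot (a point): Point on the cam lever's vertical pivot axis, 54 mm above the bench (same height as lever_grip). The arm's and hub's upper faces lie at about 42 to 44 mm. The circuit board and its jig beside it are all under 45 mm high.
- carriage (a joint): How far the black board carriage (125 x 100 mm, with a green circuit board) has slid out of the jig towards the jig's -x (m). It starts home at 0 and must stay there; unlocked it slides at 1.5 N.
- key_head (a point): Point in the key's black flat head, on the key's vertical mid-axis, 24 mm above the shoulder (the head's underside) and 14 mm below the head's top. Head 30 mm wide (x axis), 10 mm thick (y axis): pinch it across the 10 mm. z points up. The key weighs 40 g, is the same turned half a turn, and starts upright in the stand, blade down, its shoulder on the stand's top.
- key_shoulder (a point): The middle of the underside of the key's head, where the steel blade begins; 24 mm below key_head. The blade below it is 12 mm wide (x), 4 mm thick (y) and 28 mm long, the last 6 mm tapering to a centred point.
- key_stand: Fixed aluminium block 60 x 50 mm, 40 mm high, with a slot in its top in which the key's blade stands with 1 mm play all round. Origin under its centre, on the bench; the slot is at its centre, along its x.
- keyway (a point): Centre of the slot's mouth, level with the brass cylinder's face on the grey switch box's top (box 130 x 120 x 60 mm high; face 62 mm above the bench, a ring of 31 mm radius round it). Slot along this x axis (turns with the cylinder): 15 x 5.5 mm plus a 3 mm 45 degree lead-in all round. The key is home when its shoulder rests on the face. Sticky pins 11 and 18 mm down: 5 to 15 N to pass.
- key_plug (a joint): Turn of the key cylinder about the vertical: 0 at rest, grows clockwise seen from above to a stop at 1.57 (a quarter turn). A spring turns it back to 0, with 0.02 N m at 0 to 0.1 N m at 1.57. The key has about 0.13 rad of play in the slot.
- spool_mid (a point): Middle of the solder spool (68 mm diameter, 64 mm high, upright, loose), 32 mm above its underside. A bystander.
- jar_mid (a point): Middle of the small red jar (40 mm diameter, 42 mm high, loose), 21 mm above its underside. A bystander.
- driver_mid (a point): Middle of the screwdriver (160 mm long, along its x, lying, loose). A bystander.
There are look-alikes about, which are no part of the job. There is more than one size of the part that bears key_head; the job needs the largest.

How it is judged:
By the outcome, as a careful person would: the job done as asked, in the order asked, and still so for the second after the job is handed in, while the arm keeps its last pose, push and grip.
It also fails if it takes over 72 s, if anything falls off the work surface, if the arm or the gripper's body presses on something with over 40 N, if the wrist force passes 120 N, or if a joint passes its speed limit or range.

## Working session

There is one attempt and no reset: what is moved stays moved. The work goes in short steps, Python scripts to look and compute and a tool call to move; the robot and the scene stay as the last step left them, time stands still between calls to the robot, and variables do not carry over. Pictures are saved under pics/ and viewed, at most 10 in all, crops included, and the job is handed in when it is done.

Besides the shell and the picture viewer there is one more tool, called after "Emit:" in YAML: its name, and indented under it one key for each argument. move_arm: Moves the arm, as the interface text tells. Its arguments: {"type":"object","properties":{"slide":{"type":"array"},"dr":{"type":"array"},"hand":{"type":"number"},"grip_force":{"type":"number"}},"required":["slide","dr"]}

```bash
mkdir -p pics; cat > h.py <<'E'
import numpy as np, cv2
from rig import r
def ray(f,u,v):
    d=f['pose'][:3,:3]@np.array([(u-f['cx'])/f['fx'],(v-f['cy'])/f['fy'],1]); return f['pose'][:3,3],d
def at(f,u,v,z):
    o,d=ray(f,u,v); return o+d*(z-o[2])/d[2]
def proj(f,p):
    q=np.linalg.inv(f['pose'])@np.append(p,1); return q[0]/q[2]*f['fx']+f['cx'],q[1]/q[2]*f['fy']+f['cy']
def save(f,n,crop=None,s=1):
    i=f['img'][:,:,::-1]
    if crop: x,y,w,h=crop; i=i[y:y+h,x:x+w]
    cv2.imwrite('pics/'+n,cv2.resize(i,None,fx=s,fy=s,interpolation=cv2.INTER_CUBIC))
E
python3 - <<'E'
from h import *
print(r.nose_length, r.observe())
F={}
for c in('top','scene'):
    f=F[c]=r.grab_frame(c); save(f,c+'0.png',s=1.5)
    print(c,f['fx'],f['pose'].round(3).tolist())
    for t in('cam_lever','lever_grip','key_head','key_stand','keyway','key_plug','spool_mid','jar_mid','driver_mid','carriage'):
        print(t,[(round(d['score'],2),[int(x) for x in d['extent']]) for d in r.search_frame(t,c)][:4])
E
```

```text
0.0776 {'clock': 0.0, 'qpos': array([-1.41359020e+00,  1.24531786e-01,  1.65164971e+00, -3.41421875e-05,
        1.36748456e+00, -8.25464723e-02]), 'dq': array([ 1.16637784e-03, -1.25696053e-03,  5.04485004e-04,  2.51296801e-04,
        1.98670474e-05,  1.26160242e-03]), 'effort': array([-1.42618857e-03, -4.17602170e+01, -3.59933960e+01,  7.73797883e-02,
        4.93164640e-02, -1.72107048e-04]), 'eef_pos': array([ 0.15427516, -0.63094194,  0.29098397]), 'orientation': array([-1.03535611e-03,  9.92822489e-01,  1.19592773e-01, -5.53951859e-05]), 'ft_force': array([ 0.28877418, -0.28991966,  0.07393286]), 'ft_torque': array([-0.00147629,  0.02176515,  0.02468255]), 'grip_force': 0.0, 'finger_gap': 0.9969254481498504}
top 461.71146057114765 [[-0.01, -0.993, 0.116, 0.411], [-1.0, 0.009, -0.014, 0.012], [0.013, -0.116, -0.993, 1.21], [0.0, 0.0, 0.0, 1.0]]
cam_lever [(0.85, [119, 182, 31, 46])]
lever_grip [(0.89, [122, 184, 27, 38])]
key_head [(0.66, [341, 243, 22, 13]), (0.61, [392, 226, 11, 13]), (0.59, [346, 209, 10, 14])]
key_stand [(0.58, [378, 219, 29, 29])]
keyway [(0.75, [281, 200, 19, 15])]
key_plug [(0.62, [281, 201, 17, 17])]
spool_mid [(0.96, [341, 119, 34, 27])]
jar_mid [(0.79, [291, 112, 18, 22])]
driver_mid [(0.58, [103, 281, 59, 18])]
carriage [(0.61, [154, 185, 47, 53]), (0.45, [100, 281, 61, 21])]
scene 411.942536381804 [[-0.69, 0.534, -0.489, 1.008], [0.724, 0.514, -0.46, 0.436], [0.006, -0.671, -0.741, 0.782], [0.0, 0.0, 0.0, 1.0]]
cam_lever [(0.68, [360, 256, 12, 49])]
lever_grip [(0.82, [362, 250, 17, 56])]
key_head [(0.62, [198, 154, 14, 5]), (0.42, [187, 108, 9, 13]), (0.38, [225, 131, 12, 13])]
key_stand [(0.67, [178, 115, 30, 26])]
keyway []
key_plug [(0.73, [362, 252, 12, 53]), (0.68, [234, 167, 15, 11])]
spool_mid [(0.82, [120, 167, 34, 34])]
jar_mid [(0.76, [151, 219, 21, 24])]
driver_mid [(0.65, [399, 204, 55, 48])]
carriage [(0.8, [305, 222, 59, 56])]
```

```bash
python3 - <<'E'
from h import *
i=cv2.imread('pics/top0.png'); 
j=cv2.imread('pics/scene0.png')
t=cv2.resize(i[130:480,130:650],(800,538),interpolation=cv2.INTER_CUBIC)
cv2.imwrite('pics/top1.png',t)
cv2.imwrite('pics/sc1.png',cv2.resize(j[120:480,150:700],(800,524),interpolation=cv2.INTER_CUBIC))
E
```

```text
(no output)
```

View pics/top1.png

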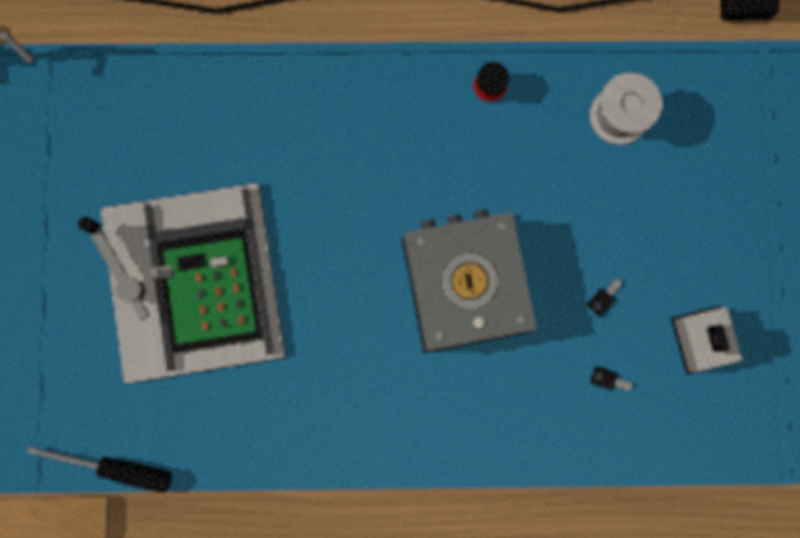

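View pics/sc1.png

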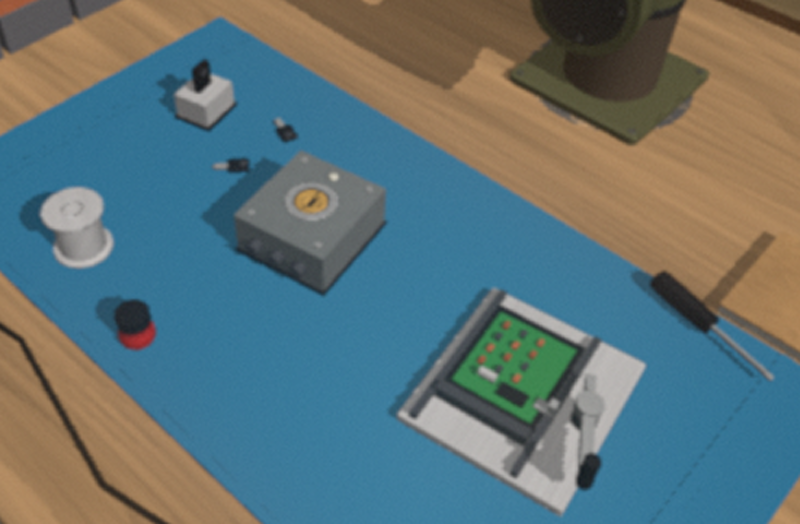

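The top view (zoomed 2.3x) shows the jig with lever at left: post at (88,225) and pivot at (130,290). The switch box has its brass cylinder at (469,282), the key is upright in its stand at (718,337), and two small keys lie loose as decoys. The scene view confirms that only the key in the stand is upright and large. Next I'll triangulate.

```bash
python3 - <<'E'
from h import *
t=r.grab_frame('top'); s=r.grab_frame('scene')
T=lambda X,Y:((130+.65*X)/1.5,(130+.65*Y)/1.5)
S=lambda X,Y:((150+.6875*X)/1.5,(120+.687*Y)/1.5)
def tri(a,b):
    A=[];B=[]
    for f,(u,v) in((t,a),(s,b)):
        o,d=ray(f,u,v);d/=np.linalg.norm(d);P=np.eye(3)-np.outer(d,d);A.append(P);B.append(P@o)
    return np.linalg.lstsq(np.vstack(A),np.hstack(B),rcond=None)[0].round(4)
for n,a,b,z in(('post top',(87,223),(591,459),.074),('pivot',(130,291),(591,404),.044),('keyway',(469,282),(312,202),.062),('keytop',(718,333),(202,66),.078)):
    print(n,tri(T(*a),S(*b)),at(t,*T(*a),z).round(4),at(s,*S(*b),z).round(4))
for n,q,z in(('stand',[(673,318),(728,308),(742,362),(688,373)],.04),('box',[(402,235),(515,213),(536,329),(424,351)],.06),('jig',[(102,208),(258,184),(285,356),(124,382)],.02)):
    P=np.array([at(t,*T(*p),z)[:2] for p in q]); print(n,P.round(3).tolist(),P.mean(0).round(4), np.degrees(np.arctan2(*(P[0]-P[3])[::-1])).round(1),np.degrees(np.arctan2(*(P[1]-P[0])[::-1])).round(1))
print(r.observe()['eef_pos'], r.grab_frame('wrist')['pose'].round(3).tolist())
E
```

```text
post top [0.5707 0.3269 0.0702] [0.5703 0.3257 0.074 ] [0.573  0.3276 0.074 ]
pivot [0.4994 0.2882 0.0355] [0.4991 0.2855 0.044 ] [0.5047 0.2905 0.044 ]
keyway [ 0.5049 -0.0849  0.056 ] [ 0.504  -0.0839  0.062 ] [ 0.5094 -0.0812  0.062 ]
keytop [ 0.4453 -0.3455  0.0791] [ 0.4459 -0.3465  0.078 ] [ 0.4439 -0.346   0.078 ]
stand [[0.464, -0.31], [0.474, -0.371], [0.415, -0.384], [0.404, -0.324]] [ 0.4393 -0.3469] 13.1 -80.4
box [[0.556, -0.012], [0.579, -0.136], [0.453, -0.155], [0.43, -0.034]] [ 0.5046 -0.0843] 10.0 -79.4
jig [[0.595, 0.324], [0.621, 0.149], [0.427, 0.118], [0.4, 0.296]] [0.5107 0.2219] 8.3 -81.6
[ 0.154346   -0.63139502  0.29225903] [[0.238, -0.929, -0.283, 0.233], [-0.971, -0.227, -0.068, -0.611], [-0.001, 0.291, -0.957, 0.384], [0.0, 0.0, 0.0, 1.0]]
```

Emit:
move_arm:
  slide:
    - [0.417,0.958,0]
    - [0.417,0.958,0]
    - [0.417,0.958,0]
    - [0.417,0.958,0]
    - [0.417,0.958,0]
    - [0.417,0.958,0]
    - [0.417,0.958,0]
    - [0.417,0.958,0]
    - [0.417,0.958,0]
    - [0.417,0.958,0]
    - [0.417,0.958,0]
    - [0.417,0.958,0]
    - [0.417,0.958,0]
    - [0.417,0.958,0]
    - [0.417,0.958,0]
    - [0.417,0.958,0]
    - [0.417,0.958,0]
    - [0.417,0.958,0]
    - [0.417,0.958,0]
    - [0.417,0.958,0]
  dr:
    - [0,0,0.274]
    - [0,0,0.274]
    - [0,0,0.274]
    - [0,0,0.274]
    - [0,0,0.274]
    - [0,0,0.274]
    - [0,0,0.274]
    - [0,0,0.274]
    - [0,0,0.274]
    - [0,0,0.274]
    - [0,0,0.274]
    - [0,0,0.274]
    - [0,0,0.274]
    - [0,0,0.274]
    - [0,0,0.274]
    - [0,0,0.274]
    - [0,0,0.274]
    - [0,0,0.274]
    - [0,0,0.274]
    - [0,0,0.274]
  hand: -0.2
  grip_force: 10

```text
clock: 2.92
eef_pos: [0.4873, 0.135, 0.2926]
orientation: [0.0, 0.967, 0.254, 0.0]
ft_force: [1.5, -1.7, 0.1]
finger_gap: 0.4
grip_force: 0.0
```

Emit:
move_arm:
  slide:
    - [0.04,0.1,0]
    - [0.084,0.192,0]
    - [0.084,0.192,0]
    - [0.084,0.192,0]
    - [0.084,0.192,0]
    - [0.084,0.192,0]
    - [0.084,0.192,-0.04]
    - [0.084,0.192,-0.07]
    - [0.084,0.192,-0.07]
  dr:
    - [0,0,0]
    - [0,0,0]
    - [0,0,0]
    - [0,0,0]
    - [0,0,0]
    - [0,0,0]
    - [0,0,0]
    - [0,0,0]
    - [0,0,0]

```text
clock: 3.67
eef_pos: [0.5676, 0.3233, 0.2141]
orientation: [0.001, 0.967, 0.254, -0.007]
ft_force: [-0.7, -0.9, -2.2]
finger_gap: 0.401
grip_force: 0.0
```

```bash
python3 - <<'E'
from h import *
f=r.grab_frame('wrist'); save(f,'w1.png',s=1.2)
o=r.observe(); print(o['eef_pos'],o['orientation'])
for t in ('lever_grip','cam_lever'):
  for d in r.silhouettes(t,'wrist')[:2]:
    print(t,d['score'],d['extent'])
print([proj(f,p) for p in ((.571,.327,.074),(.5,.287,.044))])
E
```

```text
[0.56875253 0.32370313 0.21761505] [ 8.28368028e-04  9.67149947e-01  2.54165878e-01 -4.47205854e-03]
lever_grip 0.57 [239.6, 175.6, 26.1, 109.5]
cam_lever 0.75 [239.5, 175.6, 26.5, 108.6]
[(np.float64(253.7090395476889), np.float64(197.76161945306004)), (np.float64(253.67002474873183), np.float64(267.1624268539207))]
```

View pics/w1.png

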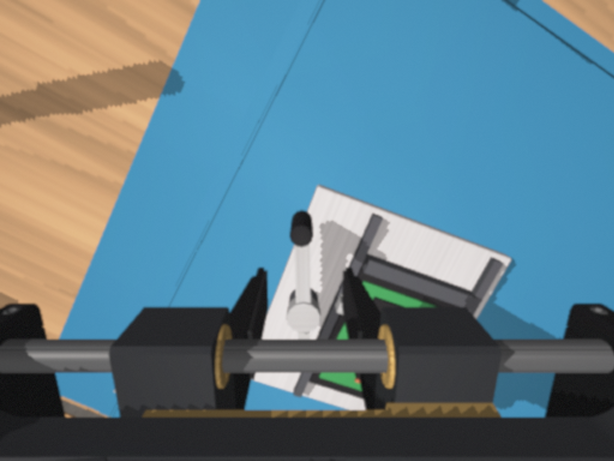

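The wrist view shows the lever post top at about (302,218) and its hub at (302,305), between and ahead of the fingers.

```bash
python3 - <<'E'
from h import *
f=r.grab_frame('wrist')
o=r.observe(); print(o['eef_pos'],o['orientation'],f['fx'])
q=lambda x,y,z:at(f,x/1.2,y/1.2,z).round(4)
print(q(302,219,.074),q(302,240,.044),q(302,303,.044)); a=q(317,186,.02);b=q(512,260,.02);c=q(255,378,.02);print(a,b,np.degrees(np.arctan2(*(b-a)[1::-1])),np.degrees(np.arctan2(*(a-c)[1::-1])))
E
```

```text
[0.57195923 0.32485865 0.22497915] [-3.39484325e-04  9.67229561e-01  2.53896567e-01  1.84253218e-03] 305.528852177184
[0.5845 0.3356 0.074 ] [0.5626 0.3235 0.044 ] [0.5149 0.2968 0.044 ]
[0.6019 0.3318 0.02  ] [0.6288 0.1529 0.02  ] -81.44887619992082 12.170893501167757
```

```bash
python3 - <<'E'
from h import *
for i in range(3): f=r.grab_frame('wrist')
o=r.observe(); print(o['eef_pos'],o['orientation'],o['dq'].round(3))
for d in r.silhouettes('lever_grip','wrist')[:2]: print(d['score'],d['extent'])
g=cv2.cvtColor(f['img'],cv2.COLOR_RGB2GRAY); print(g[150:240:3,252])
print([proj(f,p) for p in ((.571,.327,.074),(.5,.287,.044))])
for u,v in((252,182),(252,178),(252,190)):print(at(f,u,v,.074).round(4))
np.save('w.npy',f['img']); print(f['pose'].round(3).tolist())
E
```

```text
[0.57203149 0.32494504 0.22536886] [-4.19216444e-04  9.67218622e-01  2.53934308e-01  2.30825297e-03] [ 0.002  0.005  0.01  -0.001 -0.002  0.001]
0.64 [239.4, 181.1, 23.9, 102.1]
[141 141 141 141 141 141 142 141 142 141 120  30  27  28  29  51  52  52
  55  67 199 208 207 208 209 209 209 210 210 211]
[(np.float64(252.5348627825491), np.float64(201.92854555818465)), (np.float64(252.72365872031628), np.float64(268.9063258851493))]
[0.5859 0.3359 0.074 ]
[0.5889 0.3376 0.074 ]
[0.5799 0.3325 0.074 ]
[[0.491, -0.835, -0.249, 0.643], [-0.871, -0.471, -0.14, 0.366], [-0.0, 0.286, -0.958, 0.318], [0.0, 0.0, 0.0, 1.0]]
```

```bash
python3 - <<'E'
from h import *
from scipy.spatial.transform import Rotation as R
f=r.grab_frame('wrist');o=r.observe();q=o['orientation']
M=R.from_quat(np.roll(q,-1)).as_matrix()
for x in(-.01,0,.01):
  for y in(-.019,.019): print(x,y,np.round(proj(f,o['eef_pos']+M@[x,y,.0776]),1))
T=np.eye(4);T[:3,:3]=M;T[:3,3]=o['eef_pos'];print((np.linalg.inv(T)@f['pose']).round(4).tolist())
im=np.ascontiguousarray(f['img'][140:300,180:330,::-1]);cv2.imwrite('pics/w2.png',cv2.resize(im,None,fx=4,fy=3.75,interpolation=cv2.INTER_CUBIC))
E
```

```text
-0.01 -0.019 [225.1 254.5]
-0.01 0.019 [286.3 254.5]
0 -0.019 [224.7 239.8]
0 0.019 [286.8 239.8]
0.01 -0.019 [224.2 224.7]
0.01 0.019 [287.3 224.7]
[[-0.0001, -0.9569, -0.2903, 0.0821], [1.0, 0.0001, -0.0005, -0.0011], [0.0005, -0.2903, 0.9569, -0.0927], [0.0, 0.0, 0.0, 1.0]]
```

View pics/w2.png

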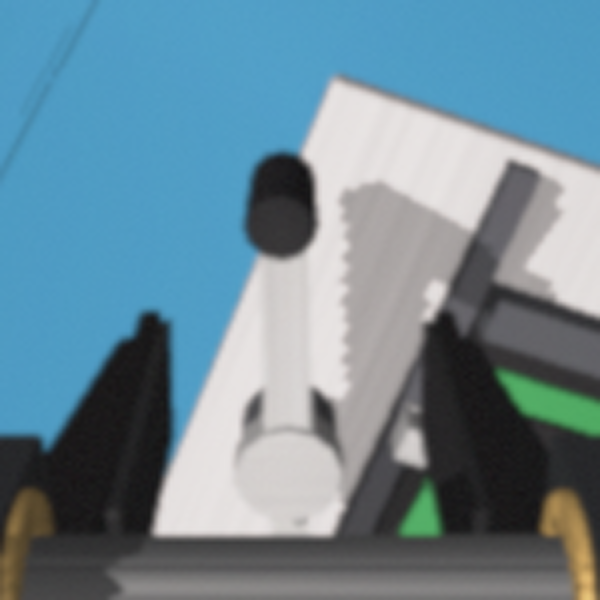

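The lower lit disc at crop (282,222), which is full frame (250.5,199), is the post top. It matches the predicted position to about 2 mm, and the fingertips project where they appear. Descending.

Emit:
move_arm:
  slide:
    - [0.001,0.002,-0.03]
    - [0.001,0.002,-0.06]
    - [0.001,0.002,-0.085]
    - [0.001,0.002,-0.098]
    - [0.001,0.002,-0.098]
    - [0.001,0.002,-0.098]
  dr:
    - [0,0,0]
    - [0,0,0]
    - [0,0,0]
    - [0,0,0]
    - [0,0,0]
    - [0,0,0]

```text
clock: 4.62
eef_pos: [0.572, 0.3267, 0.1245]
orientation: [0.0, 0.967, 0.254, -0.0]
ft_force: [0.4, -0.4, 0.2]
finger_gap: 0.399
grip_force: 0.0
```

Emit:
move_arm:
  slide:
    - [0,0,0]
    - [0,0,0]
    - [0,0,0]
    - [0,0,0]
    - [0,0,0]
    - [0,0,0]
  dr:
    - [0,0,0]
    - [0,0,0]
    - [0,0,0]
    - [0,0,0]
    - [0,0,0]
    - [0,0,0]
  hand: -1
  grip_force: 10

```text
clock: 5.12
eef_pos: [0.5727, 0.3273, 0.1258]
orientation: [-0.0, 0.967, 0.254, 0.001]
ft_force: [-0.5, 1.0, 4.0]
finger_gap: 0.164
grip_force: 10.0
```

Gripped: the 0.164 gap is 15.6 mm, which matches the 16 mm post. Now swinging the lever through the arc.

Emit:
move_arm:
  slide:
    - [-0.0053,0.0082,0]
    - [-0.0116,0.0157,0]
    - [-0.0187,0.0224,0]
    - [-0.0266,0.0281,0]
    - [-0.0351,0.0329,0]
    - [-0.0442,0.0365,0]
    - [-0.0536,0.0391,0]
    - [-0.0633,0.0405,0]
    - [-0.073,0.0406,0]
    - [-0.0828,0.0396,0]
    - [-0.0828,0.0396,0]
    - [-0.0828,0.0396,0]
  dr:
    - [0,0,0.12]
    - [0,0,0.24]
    - [0,0,0.36]
    - [0,0,0.48]
    - [0,0,0.6]
    - [0,0,0.72]
    - [0,0,0.84]
    - [0,0,0.96]
    - [0,0,1.08]
    - [0,0,1.2]
    - [0,0,1.2]
    - [0,0,1.2]

```text
clock: 6.12
eef_pos: [0.4899, 0.3674, 0.1258]
orientation: [0.0, 0.655, 0.755, 0.002]
ft_force: [0.5, 5.1, 4.7]
finger_gap: 0.166
grip_force: 10.0
```

Emit:
move_arm:
  slide:
    - [-0.004,0,0]
    - [-0.008,-0.001,0]
    - [-0.008,-0.001,0]
    - [-0.008,-0.001,0]
  dr:
    - [0,0,0.05]
    - [0,0,0.1]
    - [0,0,0.1]
    - [0,0,0.1]

```text
clock: 6.45
eef_pos: [0.4868, 0.3661, 0.1261]
orientation: [0.005, 0.617, 0.787, 0.007]
ft_force: [19.2, 4.1, -8.2]
finger_gap: 0.211
grip_force: 10.0
```

Emit:
move_arm:
  slide:
    - [0.004,0,0]
    - [0.004,0,0]
    - [0.004,0,0]
    - [0.004,0,0]
    - [0.004,0,0.04]
    - [0.004,0,0.08]
    - [0.004,0,0.1]
    - [0.006,-0.035,0.1]
    - [0.023,-0.45,0.1]
    - [0.023,-0.45,0.1]
    - [0.023,-0.45,0.1]
    - [0.023,-0.45,0.1]
    - [0.023,-0.45,0.1]
    - [0.023,-0.45,0.1]
    - [0.023,-0.45,0.1]
    - [0.023,-0.45,0.1]
    - [0.023,-0.45,0.1]
    - [0.023,-0.45,0.1]
    - [0.023,-0.45,0.1]
    - [0.023,-0.45,0.1]
  dr:
    - [0,0,0]
    - [0,0,0]
    - [0,0,0]
    - [0,0,0]
    - [0,0,0]
    - [0,0,0]
    - [0,0,0]
    - [0,0,0.12]
    - [0,0,0.24]
    - [0,0,0.36]
    - [0,0,0.48]
    - [0,0,0.6]
    - [0,0,0.72]
    - [0,0,0.84]
    - [0,0,0.96]
    - [0,0,1.08]
    - [0,0,1.2]
    - [0,0,1.32]
    - [0,0,1.44]
    - [0,0,1.5]
  hand: -0.2

```text
clock: 8.12
eef_pos: [0.5034, -0.0889, 0.2239]
orientation: [-0.001, -0.081, 0.997, -0.001]
ft_force: [-0.1, 0.3, 0.2]
finger_gap: 0.401
grip_force: 0.0
```

Emit:
move_arm:
  slide:
    - [0,0,0]
    - [0,0,0]
    - [0,0,0]
    - [0,0,0]
  dr:
    - [0,0,0]
    - [0,0,0]
    - [0,0,0]
    - [0,0,0]

```text
clock: 8.45
eef_pos: [0.5039, -0.0836, 0.224]
orientation: [-0.0, -0.08, 0.997, 0.0]
ft_force: [0.3, 0.3, -0.6]
finger_gap: 0.399
grip_force: 0.0
```

```bash
python3 - <<'E'
from h import *
f=r.grab_frame('wrist');o=r.observe();print(o['eef_pos'],o['orientation'],o['qpos'],o['dq'].round(3))
p=proj(f,(.505,-.084,.062));print(p)
save(f,'w3.png',s=1)
u,v=map(int,p);x0=max(0,u-60);y0=max(0,v-50)
save(f,'w3c.png',(x0,y0,120,100),6);print(x0,y0)
np.savez('k.npz',img=f['img'],pose=f['pose'],fx=f['fx'],fy=f['fy'],cx=f['cx'],cy=f['cy'])
t=r.grab_frame('top');print([(d['score'],d['extent']) for d in r.search_frame('lever_grip','top')]); print(proj(t,(.488,.367,.06)))
np.save('t.npy',t['img'])
E
```

```text
[ 0.50401843 -0.08361673  0.22409087] [-1.95634942e-04 -8.07411673e-02  9.96735077e-01  1.10754318e-04] [-2.69538709e-01 -1.34253231e-01  2.02463442e+00  7.76724855e-05
  1.25165499e+00 -2.00201773e+00] [-0.     0.    -0.002 -0.002 -0.    -0.01 ]
(np.float64(251.88195993408826), np.float64(200.07660595211397))
191 150
[(0.76, [104.8, 208.4, 53.5, 13.0]), (0.55, [343.9, 120.5, 32.1, 29.2])]
(np.float64(108.44546311558443), np.float64(217.06821525941592))
```

View pics/w3c.png

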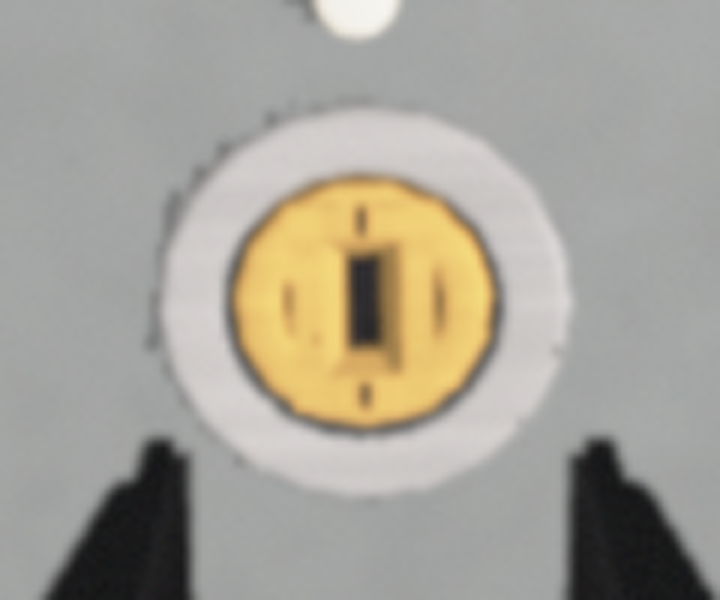

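The keyway is at crop (366,303), which is (252,200.6) full frame and within 0.5 mm of my estimate. Its slot is tilted about 1.3° from the tool's x, giving 190.5°. The lever now lies across in the top view, locked. Next, over the key.

Emit:
move_arm:
  slide:
    - [-0.0585,-0.262,0.02]
    - [-0.0585,-0.262,0.02]
    - [-0.0585,-0.262,0.02]
    - [-0.0585,-0.262,0.02]
    - [-0.0585,-0.262,0.02]
    - [-0.0585,-0.262,0.02]
    - [-0.0585,-0.262,0.02]
    - [-0.0585,-0.262,0.02]
    - [-0.0585,-0.262,0.02]
    - [-0.0585,-0.262,0.02]
    - [-0.0585,-0.262,0.02]
    - [-0.0585,-0.262,0.02]
  dr:
    - [0,0,0.06]
    - [0,0,0.06]
    - [0,0,0.06]
    - [0,0,0.06]
    - [0,0,0.06]
    - [0,0,0.06]
    - [0,0,0.06]
    - [0,0,0.06]
    - [0,0,0.06]
    - [0,0,0.06]
    - [0,0,0.06]
    - [0,0,0.06]

```text
clock: 9.6
eef_pos: [0.4461, -0.3453, 0.244]
orientation: [-0.0, -0.111, 0.994, 0.0]
ft_force: [-0.5, -0.4, -0.2]
finger_gap: 0.395
grip_force: 0.0
```

```bash
python3 - <<'E'
from h import *
f=r.grab_frame('wrist');o=r.observe();print(o['eef_pos'],o['orientation'],o['qpos'],o['dq'].round(3))
p=proj(f,(.4455,-.346,.078));print(p)
u,v=map(int,p);x0=max(0,u-60);y0=max(0,v-50)
save(f,'w4c.png',(x0,y0,120,100),6);print(x0,y0)
k=np.load('k.npz');print(at(k,252,200.7,.062))
E
```

```text
[ 0.4460772  -0.34543932  0.24412956] [-4.47964848e-05 -1.11323202e-01  9.93784245e-01  1.29594823e-04] [-7.54115740e-01 -2.96152868e-02  1.89173147e+00  1.04141129e-04
  1.27973192e+00 -2.54805082e+00] [-0.005  0.001 -0.004  0.    -0.001 -0.   ]
(np.float64(251.80288754656635), np.float64(196.6405605532223))
191 146
[ 0.50555235 -0.08380641  0.062     ]
```

View pics/w4c.png

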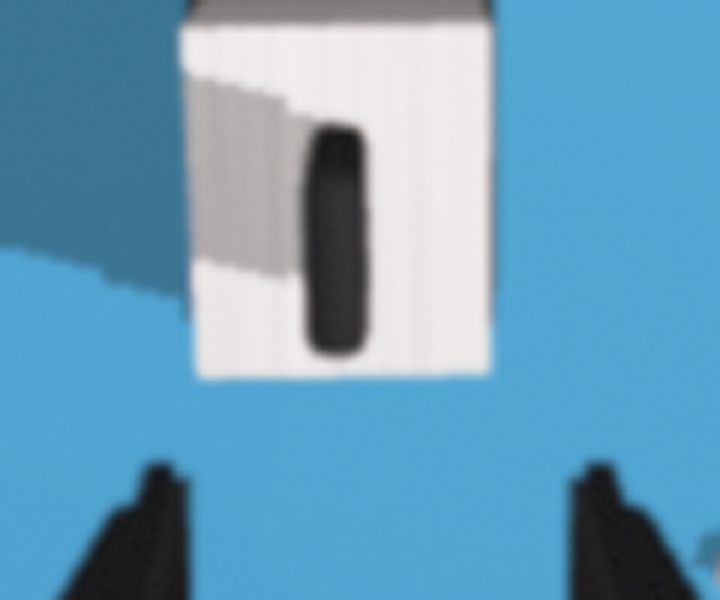

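Key head top face in crop (6x, origin 191,146) spans y≈165–355 and is centred at (338,262). The stand's top face is centred at (341,200).

```bash
python3 - <<'E'
from h import *
f=r.grab_frame('wrist')
q=lambda x,y,z:at(f,191+x/6,146+y/6,z).round(4)
print('near edge',q(338,355,.078),'far',q(338,178,.078),q(338,160,.078),'far bottom top at .04?',q(338,125,.04))
P=[q(182,22,.04),q(494,22,.04),q(492,375,.04),q(195,380,.04)];print(P,np.mean(P,0))
o=r.observe();print(o['eef_pos'])
E
```

```text
near edge [ 0.4542 -0.3483  0.078 ] far [ 0.4277 -0.3542  0.078 ] [ 0.4251 -0.3547  0.078 ] far bottom top at .04? [ 0.4283 -0.3548  0.04  ]
[array([ 0.4172, -0.3831,  0.04  ]), array([ 0.406 , -0.3338,  0.04  ]), array([ 0.4652, -0.3196,  0.04  ]), array([ 0.4774, -0.3691,  0.04  ])] [ 0.44145 -0.3514   0.04   ]
[ 0.44603081 -0.3456388   0.24423577]
```

Emit:
move_arm:
  slide:
    - [-0.0047,-0.0058,-0.02]
    - [-0.0047,-0.0058,-0.05]
    - [-0.0047,-0.0058,-0.08]
    - [-0.0047,-0.0058,-0.105]
    - [-0.0047,-0.0058,-0.121]
    - [-0.0047,-0.0058,-0.121]
    - [-0.0047,-0.0058,-0.121]
    - [-0.0047,-0.0058,-0.121]
  dr:
    - [0,0,0.009]
    - [0,0,0.009]
    - [0,0,0.009]
    - [0,0,0.009]
    - [0,0,0.009]
    - [0,0,0.009]
    - [0,0,0.009]
    - [0,0,0.009]

```text
clock: 10.37
eef_pos: [0.4416, -0.3527, 0.1245]
orientation: [0.0, -0.115, 0.993, -0.001]
ft_force: [-0.2, 0.7, 1.0]
finger_gap: 0.399
grip_force: 0.0
```

Emit:
move_arm:
  slide:
    - [0,0,0]
    - [0,0,0]
    - [0,0,0]
    - [0,0,0]
    - [0,0,0]
    - [0,0,0]
  dr:
    - [0,0,0]
    - [0,0,0]
    - [0,0,0]
    - [0,0,0]
    - [0,0,0]
    - [0,0,0]
  hand: -1
  grip_force: 15

```text
clock: 10.87
eef_pos: [0.441, -0.3526, 0.1237]
orientation: [0.0, -0.115, 0.993, -0.0]
ft_force: [-0.2, 0.3, 1.4]
finger_gap: 0.101
grip_force: 15.0
```

Emit:
move_arm:
  slide:
    - [0,0,0]
    - [0,0,0]
    - [0,0,0]
    - [0,0,0]
  dr:
    - [0,0,0]
    - [0,0,0]
    - [0,0,0]
    - [0,0,0]
  grip_force: 45

```text
clock: 11.2
eef_pos: [0.441, -0.3526, 0.1236]
orientation: [0.0, -0.115, 0.993, -0.0]
ft_force: [-1.2, 1.1, 3.2]
finger_gap: 0.107
grip_force: 45.0
```

Emit:
move_arm:
  slide:
    - [0,0,0.01]
    - [0,0,0.025]
    - [0,0,0.05]
    - [0,0,0.075]
    - [0.005,0.025,0.075]
    - [0.015,0.06,0.075]
    - [0.0645,0.269,0.075]
    - [0.0645,0.269,0.075]
    - [0.0645,0.269,0.075]
    - [0.0645,0.269,0.075]
    - [0.0645,0.269,0.075]
    - [0.0645,0.269,0.075]
    - [0.0645,0.269,0.075]
    - [0.0645,0.269,0.075]
    - [0.0645,0.269,0.075]
    - [0.0645,0.269,0.075]
    - [0.0645,0.269,0.075]
  dr:
    - [0,0,0]
    - [0,0,0]
    - [0,0,0]
    - [0,0,0]
    - [0,0,0]
    - [0,0,0]
    - [0,0,-0.047]
    - [0,0,-0.047]
    - [0,0,-0.047]
    - [0,0,-0.047]
    - [0,0,-0.047]
    - [0,0,-0.047]
    - [0,0,-0.047]
    - [0,0,-0.047]
    - [0,0,-0.047]
    - [0,0,-0.047]
    - [0,0,-0.047]

```text
clock: 12.62
eef_pos: [0.5052, -0.0849, 0.1982]
orientation: [-0.0, -0.09, 0.996, -0.0]
ft_force: [0.3, -0.7, 0.1]
finger_gap: 0.102
grip_force: 45.0
```

```bash
python3 - <<'E'
from h import *
f=r.grab_frame('wrist');o=r.observe();print(o['eef_pos'],o['orientation'],o['qpos'],o['finger_gap'],o['ft_force'])
save(f,'w5.png',(190,150,130,110),5)
s=r.grab_frame('scene');u,v=map(int,proj(s,(.505,-.084,.09)));save(s,'s5.png',(u-40,v-35,80,70),8)
E
```

```text
[ 0.50523286 -0.08475113  0.19821369] [-9.22436989e-05 -9.04423531e-02  9.95901688e-01 -2.05020572e-05] [-2.70975359e-01 -1.04466811e-01  2.04367615e+00 -1.11055005e-04
  1.20254137e+00 -2.02286392e+00] 0.10570494621600807 [0.5226878  0.40992307 0.37727518]
```

View pics/w5.png

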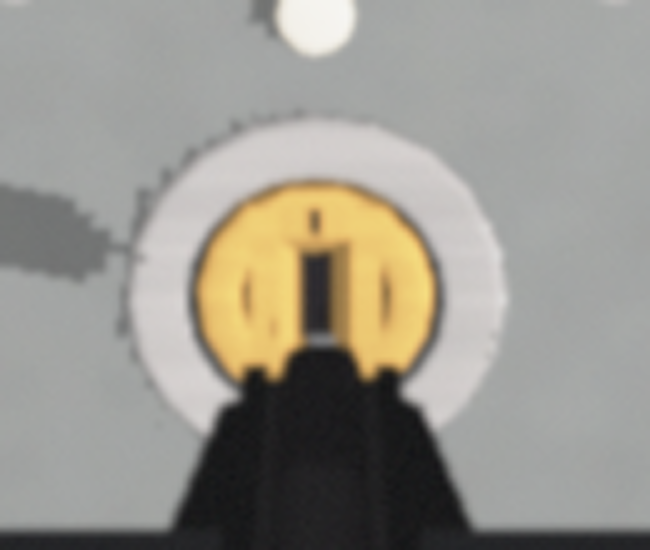

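The key is held centred over the slot: key at x≈320 and slot at x≈319 in the crop. Inserting.

Emit:
move_arm:
  slide:
    - [0.0003,0.0008,-0.012]
    - [0.0003,0.0008,-0.02]
    - [0.0003,0.0008,-0.024]
    - [0.0003,0.0008,-0.028]
    - [0.0003,0.0008,-0.031]
    - [0.0003,0.0008,-0.033]
    - [0.0003,0.0008,-0.033]
    - [0.0003,0.0008,-0.033]
  dr:
    - [0,0,0]
    - [0,0,0]
    - [0,0,0]
    - [0,0,0]
    - [0,0,0]
    - [0,0,0]
    - [0,0,0]
    - [0,0,0]

```text
clock: 13.38
eef_pos: [0.5064, -0.084, 0.1648]
orientation: [0.001, -0.092, 0.996, -0.002]
ft_force: [3.2, -6.8, -3.9]
finger_gap: 0.104
grip_force: 45.0
```

Emit:
move_arm:
  slide:
    - [0,-0.001,0]
    - [0,-0.001,-0.002]
    - [0,-0.001,-0.004]
    - [0,-0.001,-0.006]
    - [0,-0.001,-0.008]
    - [0,-0.001,-0.008]
  dr:
    - [0,0,0]
    - [0,0,0]
    - [0,0,0]
    - [0,0,0]
    - [0,0,0]
    - [0,0,0]

```text
clock: 13.88
eef_pos: [0.5065, -0.0844, 0.1591]
orientation: [0.001, -0.092, 0.996, -0.001]
ft_force: [-2.0, -4.5, 8.6]
finger_gap: 0.103
grip_force: 45.0
```

Emit:
move_arm:
  slide:
    - [-0.0003,-0.0005,-0.002]
    - [-0.0003,-0.0005,-0.004]
    - [-0.0003,-0.0005,-0.006]
    - [-0.0003,-0.0005,-0.007]
    - [-0.0003,-0.0005,-0.008]
    - [-0.0003,-0.0005,-0.008]
  dr:
    - [0,0,0]
    - [0,0,0]
    - [0,0,0]
    - [0,0,0]
    - [0,0,0]
    - [0,0,0]

```text
clock: 14.38
eef_pos: [0.5061, -0.0847, 0.1503]
orientation: [0.001, -0.092, 0.996, -0.001]
ft_force: [0.6, -4.4, 4.7]
finger_gap: 0.102
grip_force: 45.0
```

Emit:
move_arm:
  slide:
    - [0,-0.0004,-0.001]
    - [0,-0.0004,-0.002]
    - [0,-0.0004,-0.003]
    - [0,-0.0004,-0.004]
    - [0,-0.0004,-0.005]
    - [0,-0.0004,-0.006]
    - [0,-0.0004,-0.006]
  dr:
    - [0,0,0]
    - [0,0,0]
    - [0,0,0]
    - [0,0,0]
    - [0,0,0]
    - [0,0,0]
    - [0,0,0]

```text
clock: 14.97
eef_pos: [0.5063, -0.0848, 0.1454]
orientation: [0.001, -0.092, 0.996, -0.0]
ft_force: [-4.5, -2.0, 12.6]
finger_gap: 0.102
grip_force: 45.0
```

Emit:
move_arm:
  slide:
    - [0,0,-0.001]
    - [0,0,-0.002]
    - [0,0,-0.002]
    - [0,0,-0.002]
    - [0,0,-0.002]
    - [0,0,-0.002]
    - [0,0,-0.002]
  dr:
    - [0,0,0.03]
    - [0,0,-0.03]
    - [0,0,0.03]
    - [0,0,-0.03]
    - [0,0,0]
    - [0,0,0]
    - [0,0,0]

```text
clock: 15.55
eef_pos: [0.5065, -0.0849, 0.1453]
orientation: [0.001, -0.092, 0.996, -0.0]
ft_force: [-8.3, -0.8, 22.0]
finger_gap: 0.101
grip_force: 45.0
```

```bash
python3 - <<'E'
from h import *
o=r.observe();print(o['eef_pos'],o['ft_force'],o['ft_torque'],o['finger_gap'])
s=r.grab_frame('scene');u,v=map(int,proj(s,(.505,-.084,.08)));save(s,'s6.png',(u-40,v-35,80,70),8)
print(proj(s,(.5055,-.084,.062)),proj(s,(.5055,-.084,.1)),u-40,v-35)
E
```

```text
[ 0.50654765 -0.08488483  0.14533256] [-8.26408355 -0.80918828 22.00230532] [-0.22240837  1.39493995  0.03944402] 0.10050247385032672
(np.float64(243.30775547688563), np.float64(171.13855717793578)) (np.float64(243.00499928124998), np.float64(159.92013431903285)) 203 130
```

View pics/s6.png

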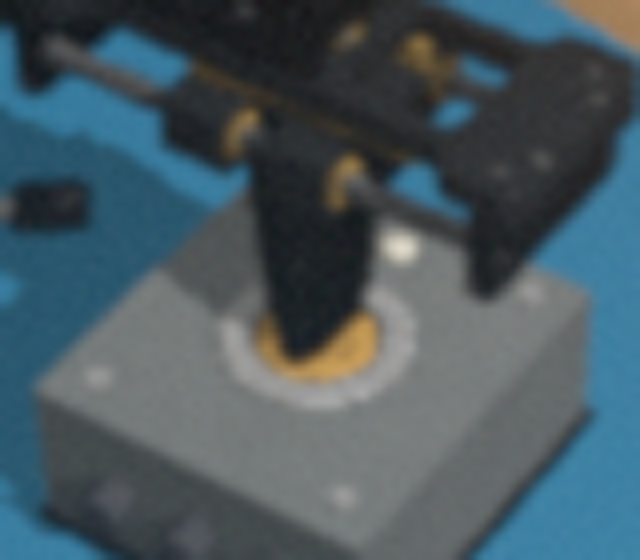

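It's home: z holds at 0.1453 (expected 0.1456) while the push rises to 22 N. Easing the push and turning clockwise.

Emit:
move_arm:
  slide:
    - [-0.0005,0,0.001]
    - [-0.0005,0,0.0015]
    - [-0.0005,0,0.0015]
    - [-0.0005,0,0.0015]
    - [-0.0005,0,0.0015]
    - [-0.0005,0,0.0015]
    - [-0.0005,0,0.0015]
    - [-0.0005,0,0.0015]
    - [-0.0005,0,0.0015]
    - [-0.0005,0,0.0015]
    - [-0.0005,0,0.0015]
    - [-0.0005,0,0.0015]
  dr:
    - [0,0,0]
    - [0,0,-0.08]
    - [0,0,-0.16]
    - [0,0,-0.24]
    - [0,0,-0.32]
    - [0,0,-0.4]
    - [0,0,-0.48]
    - [0,0,-0.56]
    - [0,0,-0.64]
    - [0,0,-0.72]
    - [0,0,-0.8]
    - [0,0,-0.8]

```text
clock: 16.6
eef_pos: [0.5067, -0.0846, 0.1455]
orientation: [0.002, 0.305, 0.952, 0.001]
ft_force: [-1.3, -1.0, 11.9]
finger_gap: 0.1
grip_force: 45.0
```

```bash
python3 - <<'E'
from h import *
o=r.observe();print(o['eef_pos'],o['orientation'],o['ft_force'],o['ft_torque'],o['finger_gap'])
E
```

```text
[ 0.50667915 -0.08459311  0.14545307] [2.00993330e-03 3.04740844e-01 9.52432986e-01 6.20461792e-04] [-1.25627532 -0.98905527 11.93134018] [-0.17234584 -0.01911405  0.04610545] 0.10045759804589482
```

Torque is 0.046 N m at about half way, consistent with the plug spring. Continuing.

Emit:
move_arm:
  slide:
    - [0,0,0]
    - [0,0,0]
    - [0,0,0]
    - [0,0,0]
    - [0,0,0]
    - [0,0,0]
    - [0,0,0]
    - [0,0,0]
    - [0,0,0]
    - [0,0,0]
    - [0,0,0]
    - [0,0,0]
    - [0,0,0]
  dr:
    - [0,0,-0.08]
    - [0,0,-0.16]
    - [0,0,-0.24]
    - [0,0,-0.32]
    - [0,0,-0.4]
    - [0,0,-0.48]
    - [0,0,-0.56]
    - [0,0,-0.64]
    - [0,0,-0.72]
    - [0,0,-0.8]
    - [0,0,-0.85]
    - [0,0,-0.85]
    - [0,0,-0.85]

```text
clock: 17.68
eef_pos: [0.5068, -0.0846, 0.1455]
orientation: [0.002, 0.669, 0.743, 0.001]
ft_force: [-0.1, -1.2, 11.0]
finger_gap: 0.102
grip_force: 45.0
```

```bash
python3 - <<'E'
from h import *
o=r.observe();q=o['orientation'];print(o['eef_pos'],2*np.degrees(np.arctan2(q[2],q[1])),o['ft_force'],o['ft_torque'],o['finger_gap'])
E
```

```text
[ 0.50681784 -0.08462399  0.14546465] 95.96824625629654 [-0.14387969 -1.21796766 11.0227315 ] [-0.30582284 -0.10462556  0.14272784] 0.10202604192677606
```

Emit:
move_arm:
  slide:
    - [0,0,0]
    - [0,0,0]
    - [0,0,0]
    - [0,0,0]
    - [0,0,0]
  dr:
    - [0,0,-0.04]
    - [0,0,-0.08]
    - [0,0,-0.08]
    - [0,0,-0.08]
    - [0,0,-0.08]

```text
clock: 18.1
eef_pos: [0.5068, -0.0846, 0.1455]
orientation: [0.002, 0.698, 0.716, 0.002]
ft_force: [-0.2, -0.4, 12.0]
finger_gap: 0.103
grip_force: 45.0
```

```bash
python3 - <<'E'
from h import *
o=r.observe();q=o['orientation'];print(o['eef_pos'],2*np.degrees(np.arctan2(q[2],q[1])),o['ft_force'],o['ft_torque'],o['finger_gap'])
f=r.grab_frame('wrist');save(f,'w7.png',(190,150,130,110),5)
t=r.grab_frame('top')
for n in('spool_mid','jar_mid','driver_mid','carriage','lever_grip'):print(n,[(round(d['score'],2),d['extent']) for d in r.search_frame(n,'top')][:2])
E
```

```text
[ 0.50684836 -0.08462546  0.14546276] 91.39301015389114 [-0.18596856 -0.43089156 12.02334851] [-0.29215695 -0.12343839  0.06851573] 0.10277458545819829
spool_mid [(0.76, [343.4, 120.3, 32.9, 28.7])]
jar_mid [(0.7, [290.8, 114.6, 19.0, 15.2])]
driver_mid [(0.57, [99.1, 276.8, 62.6, 26.5])]
carriage [(0.88, [152.1, 188.2, 51.6, 52.4])]
lever_grip [(0.53, [104.8, 208.5, 53.3, 9.3])]
```

View pics/w7.png

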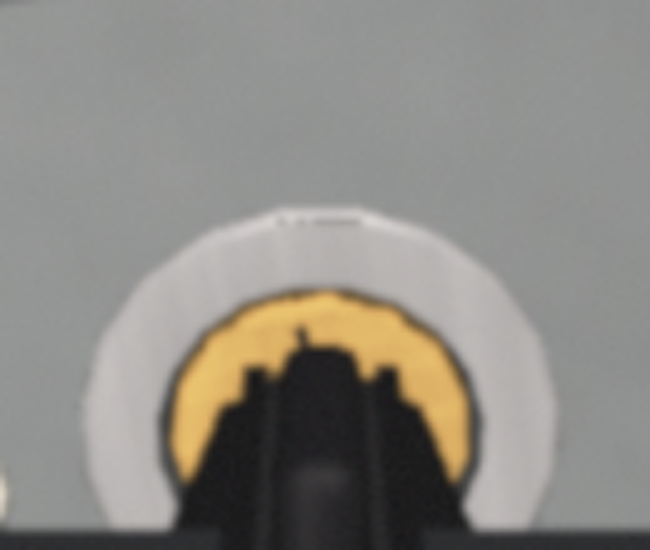

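The plug's index mark at (302,335) against the disc centre at (321,436) puts it about 11° behind the tool, so roughly 88–90° turned. I'll firm up the grip and press a bit further against the stop.

Emit:
move_arm:
  slide:
    - [0,0,0]
    - [0,0,0]
    - [0,0,0]
    - [0,0,0]
    - [0,0,0]
    - [0,0,0]
  dr:
    - [0,0,0]
    - [0,0,0]
    - [0,0,0]
    - [0,0,-0.05]
    - [0,0,-0.05]
    - [0,0,-0.05]
  grip_force: 60

```text
clock: 18.95
eef_pos: [0.5069, -0.0846, 0.1455]
orientation: [0.002, 0.716, 0.698, 0.002]
ft_force: [0.2, -0.3, 12.0]
finger_gap: 0.102
grip_force: 60.0
```

```bash
cat > m.py <<'E'
from h import *
for i in range(4):
    f=r.grab_frame('wrist');o=r.observe();q=o['orientation'];print(2*np.degrees(np.arctan2(q[2],q[1])),o['ft_force'].round(1),o['ft_torque'].round(3))
# dark index mark on brass
im=f['img'].astype(int)[205:222,235:275]
print(im.sum(2)//3)
E
python3 m.py
```

```text
88.53736099813355 [ 1.  -1.  11.8] [-0.248 -0.202  0.13 ]
88.53675967247624 [ 0.  -0.7 11.5] [-0.282 -0.192  0.147]
88.53924222618036 [ 0.5 -0.6 11.5] [-0.267 -0.149  0.134]
88.5394174660321 [ 0.4 -1.5 11.2] [-0.238 -0.193  0.121]
[[180 180 180 181 179 178 179 178 180 182 183 183 180 178 176 175 175 175
  174 174 172 172 173 175 176 176 177 177 180 179 180 180 180 180 182 182
  181 181 180 178]
 [180 180 180 181 180 177 177 178 179 180 179 177 173 171 168 167 166 166
  164 162 160 157 158 162 167 171 173 176 178 179 180 180 180 180 182 181
  181 182 180 179]
 [180 179 179 180 179 178 177 176 173 169 162 155 150 145 143 139 140 142
  143 139 130 125 125 132 143 151 157 164 169 175 176 179 179 180 181 180
  181 180 179 180]
 [179 178 178 177 177 174 170 165 155 142 128 115 110 107 109 110 115 127
  136 134 120 105  99  98 104 116 124 135 145 154 162 167 172 177 180 180
  180 180 180 179]
 [178 176 174 171 167 157 146 136 121 108 101 100 100 105 120 130 141 154
  163 162 150 134 117 102 100 100 102 105 110 122 130 138 149 162 171 178
  180 181 179 179]
 [176 169 159 150 139 127 118 111 
[... 1270 characters left out ...]
 171 171 171
  171 169 162 150]
 [172 172 171 171 171 169 167 167 168 168 168 165 152 112  74  90 121 135
  137 136 136 137 142 153 162 168 171 172 172 172 172 170 169 170 171 171
  172 173 171 167]
 [173 172 173 172 171 171 168 167 167 168 168 163 143 104  63  56  70  77
   78  78  79  80  90 112 131 148 163 169 170 169 168 167 167 168 169 170
  171 172 172 172]
 [172 173 172 172 172 169 166 166 167 167 167 152 119  76  45  34  35  38
   37  37  36  38  44  61  79 107 146 164 167 167 167 165 165 167 169 170
  172 173 173 175]
 [173 173 172 171 169 167 164 163 164 167 163 136  90  53  35  32  33  31
   35  31  33  34  32  36  41  76 124 156 165 164 163 160 159 162 167 170
  172 172 174 174]]
```

```bash
python3 - <<'E'
from h import *
k=np.load('k.npz');f=r.grab_frame('wrist')
c=at(k,252,200.7,.062)
a=at(k,191+361/6,150+220/6,.062);b=at(k,191+365/6,150+396/6,.062)
an=lambda p,c:np.degrees(np.arctan2(*(p-c)[1::-1]))
print(an(a,b),an(a,c),an(c,b),np.linalg.norm(a-c),np.linalg.norm(b-c))
c0=(a+b)/2
# brass disc centre now: fit of brass boundary
im=f['img'].astype(int);m=((im[...,0]-im[...,2])>60).astype(np.uint8)
n,l,s,_=cv2.connectedComponentsWithStats(m);i=1+s[1:,4].argmax();ys,xs=np.where(l==i)
pts=[]
for y in range(ys.min(),ys.max()):
    row=xs[ys==y]; pts+=[(row.min()-.5,y),(row.max()+.5,y)]
W=np.array([at(f,u,v,.062)[:2] for u,v in pts])
A=np.c_[2*W,np.ones(len(W))];x=np.linalg.lstsq(A,(W**2).sum(1),rcond=None)[0];print('disc fit',x[:2],np.sqrt(x[2]+x[:2]@x[:2]),c[:2],c0[:2])
for v,u in((215,248.6),(216,248.8),(217,248.9)):
    p=at(f,u,v,.062);print(an(p,c),an(p[:2],x[:2]),an(p,c0),np.linalg.norm(p-c))
E
```

```text
-169.66142485368135 -167.64458610871955 -171.45996865320276 0.012817906696281545 0.014373048723619351
disc fit [ 0.47104733 -0.62280232] 0.46694613353972886 [ 0.50555235 -0.08380641] [ 0.50639868 -0.08411057]
98.68775924378826 86.66300663792565 101.67027306784911 0.01474705802679661
98.68002931112846 86.64839350130251 101.80010078013524 0.014077927219485187
98.93028024499615 86.6400912418993 102.19005912391229 0.013418523578703986
```

The plug mark now lies at about 100°, against 190.3° at the start: a full quarter turn. A steady 0.13 N m, more than the spring's 0.1 N m, confirms it's against the stop, with the key home under about 11 N. The bystanders' and carriage's detection boxes are where they began, to within detection noise.

```bash
python3 -c "
from rig import r
print(r.finish_job())"
```

```text
the job is handed in; nothing more can be done
None
```

I swung the cam lever to its stop, then pushed the key fully home and turned it a quarter turn clockwise; the gripper is still holding it there, and the job was handed in at about 19 s, with no verdict returned.

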